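Cock the ball launcher

ROBOT

A 6-joint arm with a two-finger parallel gripper is mounted at the origin on a cart in front of the work surface, level with it; the furniture and walls round the work are solid. World frame = base frame: x ahead of the robot, y to its left, z up, the work surface at z = 0. Lengths are in m, angles in rad, forces in N, time in s.
With the tool pointing down it reaches from about 0.3 to 0.95 m from the base axis. Payload 3.1 kg.
Tool frame: the origin (TCP) lies between the finger pads; the fingertips stand 19 mm ahead of it and the grasp point (between the pads) is the TCP (bot.tcp_to_tips is the distance from the TCP to the fingertips, in m); z points along the fingers, y is the line along which they close (so a half turn about z gives the same grasp; the last joint's range is limited). The gripper opens to 85 mm and grips with 20 to 120 N. Pads are 22 mm wide; open, the fingers measure 114 mm over their backs; the gripper's body (76 mm by 85 mm) begins 54 mm behind the grasp point. The pads swing forward as they close: fully open they stand 13 mm farther back than shut.
Start: joints at [-1.201, 0.308, 1.634, -0, 1.2, -0.07], TCP at [0.266, -0.566, 0.25] pointing down, gripper open.
Joint ranges: [-3.06, 3.06], [-0.79, 1.96], [0.05, 2.63], [-1.19, 4.34], [0.05, 2.64], [-2.94, 2.94]. Speed limits (rad/s): [2.79, 2.79, 3.14, 3.14, 3.14, 3.14].

INTERFACE

Orientations are given as a unit quaternion [x, y, z, w].
In Python, from workcell import bot gives the robot as it stands.
- The arm moves only by the shell command python3 -m creep 'ROWS'. ROWS is a JSON object of lists of equal length, an entry for each row: "delta_rot": the turn, a rotation vector about the world's x, y, z in rad, a list of three; "xyz": the shift along the world's x, y, z in cm, a list of three; "claw": the opening, from 0 (shut) to 1 (fully open). A call has exactly 5 rows; each row is the pose to reach, as a shift and turn from the pose commanded when the call began; what a row does not reach only later rows make up. A row lasts 1/12 s, in which the tool goes at most 41.7 mm and 7.16 degrees, less where a joint would pass 70% of its speed; a pose out of reach is approached as far as the arm can. A call with a gripper value outside its range is refused whole. The fingers move at their own pace and stop on an object; the grip force is fixed at half the most. Time passes only in rows, so rows that repeat a pose let the fingers close, or fill a call up. It gives the time, the measured TCP pose, the force, the opening and the grip force at its end, in the units of the state.
- bot.get_obs(): the state, without advancing time (a new reading comes with each control period).
- bot.get_image(name): name is "scene" or "top" or "wrist"; returns a dict with "img" (420x560x3 uint8, blue, green, red), "range_z" (420x560 float32, m along the optical axis (not along the pixel's ray), 0 where there is no reading), "K" (3x3 intrinsics, pixels), "view" (4x4, takes a point from world to camera coordinates). Camera axes: x right, y down, z forward; pixel columns grow to the right and rows downward; lengths in m; the calibration is good to about 2 mm. A picture is of the moment at which its call begins.
- bot.close_job(): hands the job in; it is judged then, once.
The state is a dict: "time_s": time; "joint_positions": joint angles; "joint_velocities": joint speeds; "joint_efforts": joint torques, N m; "position": TCP position; "ee_rot": TCP orientation; "contact_force": force on the tool from outside, world axes, zero at the start; "ft_torque": the same for the moment, N m; "gripper_width": finger opening in m; "grip_force": force on a finger pad.
Only numpy, scipy, OpenCV 4.12 (cv2) and the standard library are available. Lean on these libraries where they do the work, as an engineer would, in place of code of your own. Each camera call takes 0.05 s, during which the arm holds its last target. There are 200 camera calls.

TASK

Cock the home-made ball launcher on the workbench: take its sprung arm by the upright knob, draw it round as far as it goes so that the catch hooks behind it, let it settle on the catch and let go, so that the arm stays drawn back on the closed catch. Do not fire it or let the arm fly back at any time.

Things in the scene. Friction and masses are not known exactly. Their poses are not given: they have to be found in the camera images.
- launcher_knob (a point): Centre of the arm's knob: upright round wooden peg, 25 mm across, 46 mm tall (50 to 96 mm above the bench), to grasp from above; round, so it turns in the grip. It stands on a flat aluminium bar (the arm: 18 mm wide, top 50 mm up), 110 mm from the pivot. A rubber pad, 65 mm high, sits 140 mm from the pivot. Pull at the knob: 3 N at rest, 8 N drawn. The plywood board (210 x 250 x 18 mm) is fixed.
- launcher_pivot (a point): Upright axis of the arm, at the height of the arm's top (50 mm above the bench). From here to the knob is the arm's direction. Seen from above, the arm is drawn back ANTICLOCKWISE (from x to y) about this point; the spring drives it clockwise against a rubber post.
- launcher_arm (a joint): Swing of the arm, rad: 0 at rest, growing anticlockwise (from above) as it is drawn back. From about 0.9 a pin under its tip pushes the catch aside by itself (leave the catch alone); the catch snaps in behind it just past 1.11; hard stop at 1.2 (10 mm more at the knob). Hooked, it rests at about 1.10. Let go short of that, it flies back.
- launcher_catch (a joint): Dark steel hook lever, about 120 mm long, flat on the board (26 to 42 mm above the bench), where the arm's tip arrives. Rad: 0 closed (a light spring holds it), positive as its tooth moves outward from the arm's pivot (about 0.2 while the pin passes, at most 0.45). Hair-trigger: a push of a few newtons on it fires the cocked arm.

How it is judged:
At the end, for the whole second after the job is handed in: The arm stands still, drawn back between 1.06 and 1.15 rad (hooked on the catch), and the catch is closed (under 0.08 rad) (value of joint launcher_arm between 1.06 and 1.15 rad and velocity of joint launcher_arm between -0.1 and 0.1 rad/s and value of joint launcher_catch below 0.08 rad); the robot touches nothing.
It fails at once if the arm fires or flies back (faster than 3 rad/s towards its rest, while drawn less than 1.0 rad) (velocity of joint launcher_arm below -3 rad/s and value of joint launcher_arm below 1 rad).
It also fails if it takes over 38 s, if anything falls off the work surface, if the arm or the gripper's body presses on something with over 40 N, if the wrist force passes 120 N, or if a joint passes its speed limit or range.

## Working session

There is one attempt and no reset: what is moved stays moved. The work goes in short steps, Python scripts to look and compute and a shell command to move; the robot and the scene stay as the last step left them, time stands still between calls to the robot, and variables do not carry over. Pictures are saved under pics/ and viewed, at most 10 in all, crops included, and the job is handed in when it is done.

```bash
mkdir -p pics; cat > h.py <<'E'
import numpy as np, cv2
from workcell import bot
def world(im,u,v,z=None):
    K=im["K"];T=np.linalg.inv(im["view"]);r=np.linalg.inv(K)@[u,v,1]
    if z is None: d=im["range_z"][int(v),int(u)]; return (T@np.r_[r*d,1])[:3]
    d=T[:3,:3]@r; o=T[:3,3]; return o+d*(z-o[2])/d[2]
def cloud(im):
    d=im["range_z"];h,w=d.shape;u,v=np.meshgrid(np.arange(w),np.arange(h))
    p=np.stack([u,v,np.ones_like(u)],-1)@np.linalg.inv(im["K"]).T*d[...,None]
    T=np.linalg.inv(im["view"]);return p@T[:3,:3].T+T[:3,3]
E
python3 - <<'E'
from h import *
im=bot.get_image("top");cv2.imwrite("pics/top.png",im["img"]);np.savez("top.npz",**im)
o=bot.get_obs();print(o["time_s"],o["position"],o["ee_rot"],o["contact_force"],o["gripper_width"])
E
```

```text
0.05 [ 0.26579218 -0.56482289  0.2490519 ] [ 9.75919742e-01  2.18126954e-01 -1.78997636e-04 -1.12086599e-03] [-0.04170704 -0.1739311   0.45009607] 0.08551612452808384
```

View pics/top.png

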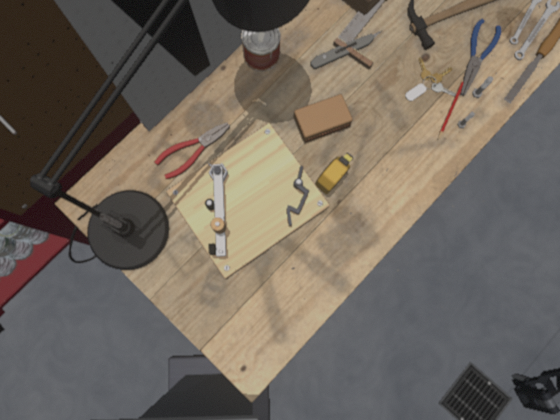

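The view shows the pivot near (218,172), knob (218,225), rubber post (209,204), and catch (297,200). A desk lamp stands to the left, at (130,230).

```bash
python3 - <<'E'
from h import *
im=dict(np.load("top.npz"));P=cloud(im)
for n,u,v,z in [("pivot",218,172,.05),("knob",218,225,.096),("pad",213,248,.065),("bar",220,200,.05),("post",209,204,None),("catch",297,200,.042),("catchpivot",298,183,.042),("lampbase",130,230,None),("lamppole",118,222,None),("shade",262,8,None),("can",262,40,None),("armjoint",45,185,None)]:
    print(n,world(im,u,v,z).round(3),P[v,u].round(3))
a=P[150:260,190:245].reshape(-1,3)
k=a[(a[:,2]>.085)&(a[:,2]<.11)];print(len(k),k.mean(0),k.min(0),k.max(0))
c=im["img"][140:285,165:340];cv2.imwrite("pics/c.png",cv2.resize(c,None,fx=4,fy=4,interpolation=cv2.INTER_CUBIC))
s=bot.get_image("scene");cv2.imwrite("pics/scene.png",s["img"])
E
```

```text
pivot [ 0.606 -0.093  0.05 ] [ 0.604 -0.094  0.057]
knob [ 0.497 -0.097  0.096] [ 0.496 -0.097  0.097]
pad [ 0.459 -0.085  0.065] [ 0.459 -0.085  0.067]
bar [ 0.552 -0.096  0.05 ] [ 0.552 -0.096  0.048]
post [ 0.543 -0.076  0.055] [ 0.543 -0.076  0.055]
catch [ 0.55  -0.243  0.042] [ 0.555 -0.244  0.019]
catchpivot [ 0.583 -0.246  0.042] [ 0.583 -0.246  0.043]
lampbase [0.5   0.074 0.041] [0.5   0.074 0.041]
lamppole [0.5   0.067 0.135] [0.5   0.067 0.135]
shade [ 0.763 -0.184  0.331] [ 0.763 -0.184  0.331]
can [ 0.867 -0.183  0.074] [ 0.867 -0.183  0.074]
armjoint [0.507 0.081 0.37 ] [0.507 0.081 0.37 ]
158 [ 0.49924616 -0.09561941  0.09603752] [ 0.48786009 -0.10744711  0.08573979] [ 0.51121822 -0.08295401  0.10069198]
```

View pics/c.png

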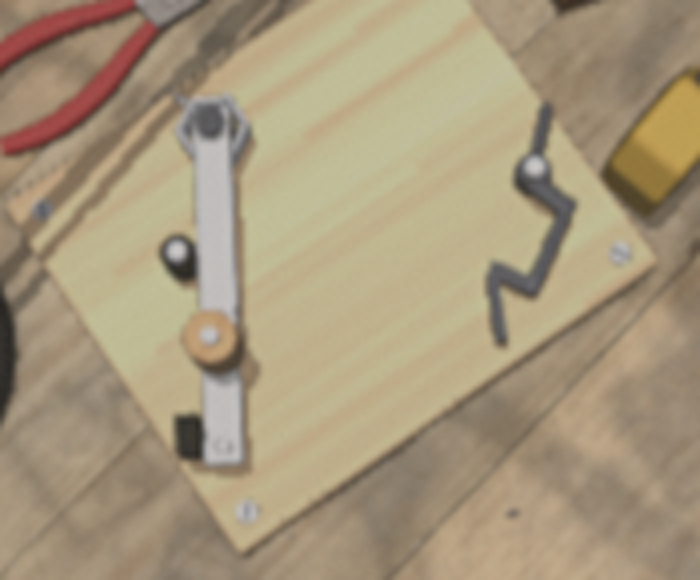

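View pics/scene.png

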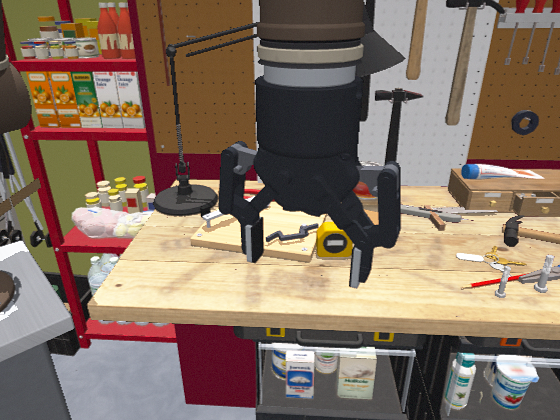

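The crop shows the bar running almost straight along -x from the pivot at about (0.607,-0.092) to the knob at (0.499,-0.096). That is 0.108 m, against the 0.110 m given, and the knob top reads 0.096 m high, as it should. The catch is near (0.56,-0.245). In the scene view, the lamp arm passes well behind the work area.

```bash
python3 -m creep '{"xyz":[[1.8,3.6,0],[3.6,7.2,0],[5.4,10.8,0],[7.1,14.3,0],[8.9,17.9,0]],"delta_rot":[[0,0,-0.08],[0,0,-0.16],[0,0,-0.24],[0,0,-0.32],[0,0,-0.4]],"claw":[1,1,1,1,1]}' && python3 -m creep '{"xyz":[[1.8,3.6,0],[3.6,7.2,0],[5.4,10.8,0],[7.1,14.3,0],[8.9,17.9,0]],"delta_rot":[[0,0,0],[0,0,0],[0,0,0],[0,0,0],[0,0,0]],"claw":[1,1,1,1,1]}' && python3 -m creep '{"xyz":[[1.8,3.7,-1],[3.7,7.4,-3],[5.5,11.2,-5],[5.5,11.2,-5],[5.5,11.2,-5]],"delta_rot":[[0,0,0],[0,0,0],[0,0,0],[0,0,0],[0,0,0]],"claw":[1,1,1,1,1]}'
python3 - <<'E'
from h import *
im=bot.get_image("wrist");cv2.imwrite("pics/w1.png",im["img"]);P=cloud(im)
o=bot.get_obs();print(o["time_s"],o["position"],o["ee_rot"],o["joint_positions"])
m=(P[...,2]>.088)&(P[...,2]<.104)&(abs(P[...,0]-.5)<.04)&(abs(P[...,1]+.096)<.04)&(im["range_z"]>0)
k=P[m];print(len(k),k.mean(0),k.min(0),k.max(0),(k.min(0)+k.max(0))/2)
E
```

```text
time_s: 0.52
position: [0.3551, -0.3847, 0.2497]
ee_rot: [1.0, 0.017, -0.0, -0.0]
contact_force: [0.4, 0.1, 0.5]
gripper_width: 0.0853
grip_force: 0.0
time_s: 0.93
position: [0.4441, -0.2056, 0.25]
ee_rot: [1.0, 0.02, -0.0, -0.0]
contact_force: [0.8, -1.2, 0.2]
gripper_width: 0.0859
grip_force: 0.0
time_s: 1.35
position: [0.4981, -0.0928, 0.198]
ee_rot: [1.0, 0.022, -0.002, -0.001]
contact_force: [-0.9, 0.5, 0.7]
gripper_width: 0.0854
grip_force: 0.0
1.4 [ 0.49838523 -0.09460914  0.19918848] [ 9.99769143e-01  2.14395379e-02 -1.41529682e-03 -6.15636569e-05] [-2.73039770e-01  1.41511276e-01  1.95071503e+00 -8.10311879e-04
  1.05211097e+00  1.25527682e+00]
1076 [ 0.49952549 -0.09452605  0.09520685] [ 0.4859462  -0.10674556  0.08800554] [ 0.51054812 -0.08260028  0.09798793] [ 0.49824716 -0.09467292  0.09299673]
```

View pics/w1.png

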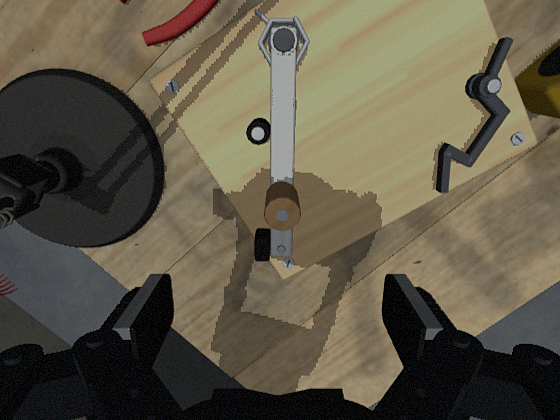

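The wrist view shows the knob top at (282,210), centred between the open fingers, and the pivot at (284,38). Nothing stands in the way of either finger going down. The knob measures (0.499,-0.0945), and the TCP is above it to within 1 mm.

```bash
python3 -m creep '{"xyz":[[0,0,-4],[0,0,-8],[0,0,-12],[0,0,-12],[0,0,-12]],"delta_rot":[[0,0,0],[0,0,0],[0,0,0],[0,0,0],[0,0,0]],"claw":[1,1,1,1,1]}' && python3 -m creep '{"xyz":[[0,0,0],[0,0,0],[0,0,0],[0,0,0],[0,0,0]],"delta_rot":[[0,0,0],[0,0,0],[0,0,0],[0,0,0],[0,0,0]],"claw":[0.1,0,0,0,0]}' && python3 -m creep '{"xyz":[[0,0,0],[0,0,0],[0,0,0],[0,0,0],[0,0,0]],"delta_rot":[[0,0,0],[0,0,0],[0,0,0],[0,0,0],[0,0,0]],"claw":[0,0,0,0,0]}'
python3 - <<'E'
from h import *
im=bot.get_image("wrist");np.savez("w2.npz",**im);cv2.imwrite("pics/w2.png",im["img"])
p=bot.get_obs()["position"];print(p)
t=dict(np.load("top.npz"));pv=world(t,217.8,170.6,.055);print("pivot top cam",pv)
pv=np.array([.607,-.0925]);k=np.array([.499,-.095])
r=np.hypot(*(k-pv));a0=np.arctan2(*(k-pv)[::-1]);print(r,a0)
for q in np.arange(0,1.21,.1):
    print(round(q,2),((pv+.11*np.array([np.cos(a0+q),np.sin(a0+q)])-pv-.11*np.array([np.cos(a0),np.sin(a0)]))*100).round(2))
E
```

```text
time_s: 1.82
position: [0.4966, -0.0965, 0.0787]
ee_rot: [1.0, 0.019, -0.003, -0.001]
contact_force: [0.2, -0.4, 0.6]
gripper_width: 0.0851
grip_force: 0.0
time_s: 2.23
position: [0.5004, -0.0959, 0.0822]
ee_rot: [1.0, 0.02, 0.002, 0.001]
contact_force: [0.5, -0.3, -0.0]
gripper_width: 0.0258
grip_force: 0.5
time_s: 2.65
position: [0.5003, -0.0956, 0.0823]
ee_rot: [1.0, 0.02, 0.001, 0.0]
contact_force: [-1.8, 1.6, 8.0]
gripper_width: 0.0239
grip_force: 58.3
[ 0.50030368 -0.09562993  0.08230959]
pivot top cam [ 0.60786362 -0.09301412  0.055     ]
0.10802893131008932 -3.1184486386558117
0.0 [0. 0.]
0.1 [ 0.08 -1.1 ]
0.2 [ 0.27 -2.18]
0.3 [ 0.57 -3.24]
0.4 [ 0.97 -4.26]
0.5 [ 1.47 -5.24]
0.6 [ 2.06 -6.16]
0.7 [ 2.75 -7.02]
0.8 [ 3.52 -7.81]
0.9 [ 4.36 -8.52]
1.0 [ 5.27 -9.14]
1.1 [ 6.24 -9.66]
1.2 [  7.25 -10.09]
```

View pics/w2.png

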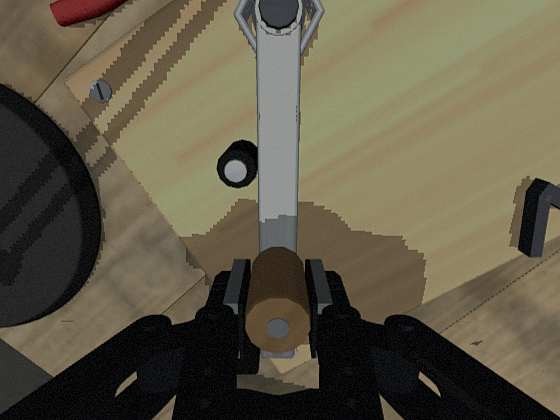

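The picture shows the knob at (278,320) held squarely between both pads, and the grip reads 58 N. Next I draw the arm round its arc, turning the gripper with it.

```bash
python3 -m creep '{"xyz":[[0.08,-1.1,0],[0.27,-2.18,0],[0.57,-3.24,0],[0.97,-4.26,0],[1.47,-5.24,0]],"delta_rot":[[0,0,0.1],[0,0,0.2],[0,0,0.3],[0,0,0.4],[0,0,0.5]],"claw":[0,0,0,0,0]}'
python3 -m creep '{"xyz":[[0.28,-0.47,0],[0.59,-0.92,0],[0.93,-1.36,0],[1.28,-1.78,0],[1.28,-1.78,0]],"delta_rot":[[0,0,0.05],[0,0,0.1],[0,0,0.15],[0,0,0.2],[0,0,0.2]],"claw":[0,0,0,0,0]}'
```

```text
time_s: 3.12
position: [0.5156, -0.1473, 0.0823]
ee_rot: [0.963, 0.268, 0.002, -0.0]
contact_force: [2.1, 7.3, 6.7]
gripper_width: 0.0233
grip_force: 58.6
time_s: 3.53
position: [0.5283, -0.1646, 0.0822]
ee_rot: [0.932, 0.362, 0.002, -0.001]
contact_force: [-1.0, 6.6, 10.0]
gripper_width: 0.0231
grip_force: 59.3
```

```bash
python3 -m creep '{"xyz":[[0.77,-0.79,0],[1.61,-1.5,0],[2.05,-1.82,0],[2.52,-2.12,0],[2.52,-2.12,0]],"delta_rot":[[0,0,0.1],[0,0,0.2],[0,0,0.25],[0,0,0.3],[0,0,0.3]],"claw":[0,0,0,0,0]}'
python3 -m creep '{"xyz":[[0.24,-0.14,0],[0.48,-0.28,0],[0.97,-0.52,0],[1.47,-0.74,0],[1.47,-0.74,0]],"delta_rot":[[0,0,0.03],[0,0,0.05],[0,0,0.1],[0,0,0.15],[0,0,0.15]],"claw":[0,0,0,0,0]}'
python3 - <<'E'
from h import *
p=bot.get_obs()["position"];print(p,np.arctan2(p[1]+.0927,p[0]-.607)+2*np.pi*0+3.118)
im=bot.get_image("wrist");cv2.imwrite("pics/w3.png",im["img"])
E
```

```text
time_s: 3.95
position: [0.5531, -0.1848, 0.0822]
ee_rot: [0.868, 0.497, 0.001, -0.002]
contact_force: [-1.7, 8.8, 10.7]
gripper_width: 0.0232
grip_force: 59.6
time_s: 4.37
position: [0.5673, -0.1919, 0.0822]
ee_rot: [0.828, 0.56, 0.001, -0.002]
contact_force: [-4.0, 8.4, 10.2]
gripper_width: 0.0233
grip_force: 59.6
[ 0.5673405  -0.1919229   0.08223823] 1.1669550348610243
```

View pics/w3.png

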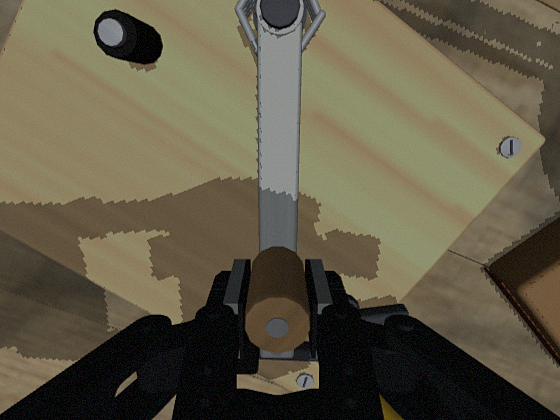

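The bar still points straight from the pivot to the grip, at about 1.15 rad. I press towards the stop, then ease back slowly and watch whether the catch takes the load.

```bash
python3 -m creep '{"xyz":[[0.15,-0.07,0],[0.3,-0.14,0],[0.4,-0.18,0],[0.4,-0.18,0],[0.4,-0.18,0]],"delta_rot":[[0,0,0.01],[0,0,0.02],[0,0,0.03],[0,0,0.03],[0,0,0.03]],"claw":[0,0,0,0,0]}'
python3 -m creep '{"xyz":[[-0.1,0.05,0],[-0.2,0.1,0],[-0.3,0.14,0],[-0.4,0.19,0],[-0.5,0.23,0]],"delta_rot":[[0,0,0],[0,0,0],[0,0,0],[0,0,-0.03],[0,0,-0.03]],"claw":[0,0,0,0,0]}'
python3 -m creep '{"xyz":[[-0.1,0.05,0],[-0.2,0.1,0],[-0.3,0.14,0],[-0.4,0.19,0],[-0.4,0.19,0]],"delta_rot":[[0,0,0],[0,0,0],[0,0,0],[0,0,0],[0,0,0]],"claw":[0,0,0,0,0]}'
```

```text
time_s: 4.83
position: [0.5705, -0.1931, 0.0822]
ee_rot: [0.82, 0.572, 0.001, -0.002]
contact_force: [-3.0, 8.3, 10.5]
gripper_width: 0.0231
grip_force: 59.6
time_s: 5.25
position: [0.5662, -0.1914, 0.0823]
ee_rot: [0.829, 0.559, 0.002, -0.001]
contact_force: [-0.5, 6.2, 7.4]
gripper_width: 0.0235
grip_force: 59.2
time_s: 5.67
position: [0.5625, -0.1904, 0.0822]
ee_rot: [0.829, 0.56, 0.001, -0.0]
contact_force: [-1.5, 5.9, 7.8]
gripper_width: 0.0237
grip_force: 59.7
```

```bash
python3 -m creep '{"xyz":[[-0.05,0.02,0],[-0.1,0.05,0],[-0.15,0.07,0],[-0.2,0.1,0],[-0.2,0.1,0]],"delta_rot":[[0,0,0],[0,0,0],[0,0,0],[0,0,0],[0,0,0]],"claw":[0,0,0,0,0]}'
python3 -m creep '{"xyz":[[-0.05,0.02,0],[-0.1,0.05,0],[-0.15,0.07,0],[-0.2,0.1,0],[-0.2,0.1,0]],"delta_rot":[[0,0,0],[0,0,0],[0,0,0],[0,0,0],[0,0,0]],"claw":[0,0,0,0,0]}'
python3 - <<'E'
from h import *
im=bot.get_image("top");cv2.imwrite("pics/t2.png",cv2.resize(im["img"][130:290,170:350],None,fx=4,fy=3.7))
E
```

```text
time_s: 6.08
position: [0.5624, -0.1903, 0.0823]
ee_rot: [0.828, 0.56, 0.003, 0.002]
contact_force: [4.6, 3.8, 3.3]
gripper_width: 0.0237
grip_force: 59.2
time_s: 6.5
position: [0.5622, -0.1902, 0.0823]
ee_rot: [0.828, 0.56, 0.004, 0.004]
contact_force: [9.6, 2.0, -0.7]
gripper_width: 0.0235
grip_force: 59.2
```

View pics/t2.png

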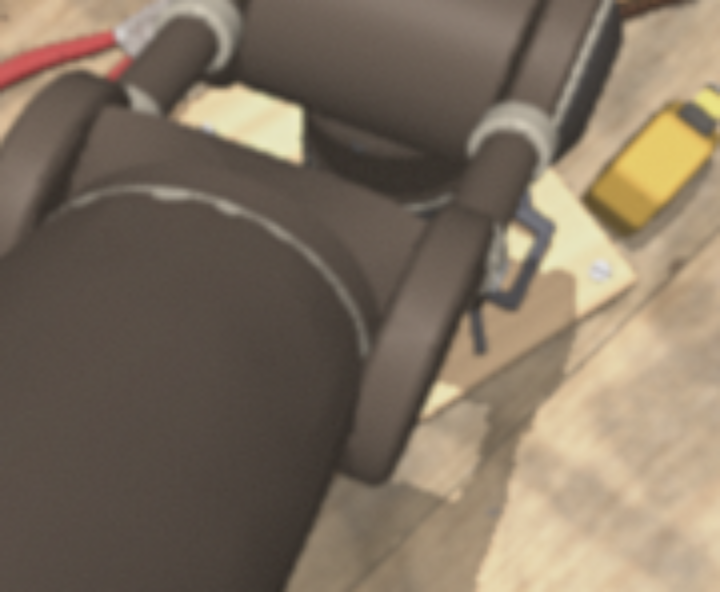

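The tool has stopped at the hook position although its target moved 4 mm farther back, and the force has reversed, so the catch is holding the arm. I relax the strain, open and lift.

```bash
python3 -m creep '{"xyz":[[0.1,-0.05,0],[0.25,-0.12,0],[0.25,-0.12,0],[0.25,-0.12,0],[0.25,-0.12,0]],"delta_rot":[[0,0,0],[0,0,0],[0,0,0],[0,0,0],[0,0,0]],"claw":[0,0,0,0,0]}'
python3 -m creep '{"xyz":[[0,0,0],[0,0,0],[0,0,0],[0,0,0],[0,0,0]],"delta_rot":[[0,0,0],[0,0,0],[0,0,0],[0,0,0],[0,0,0]],"claw":[0.3,0.5,0.7,0.7,0.7]}'
python3 -m creep '{"xyz":[[0,0,0],[0,0,2],[0,0,5],[0,0,8],[0,0,12]],"delta_rot":[[0,0,0],[0,0,0],[0,0,0],[0,0,0],[0,0,0]],"claw":[0.7,0.7,0.7,0.7,0.7]}'
python3 -m creep '{"xyz":[[-3,0,0],[-6,0,0],[-9,0,0],[-9,0,0],[-9,0,0]],"delta_rot":[[0,0,0],[0,0,0],[0,0,0],[0,0,0],[0,0,0]],"claw":[0.7,0.7,0.7,0.7,0.7]}'
python3 - <<'E'
from h import *
im=bot.get_image("wrist");cv2.imwrite("pics/w4.png",im["img"])
P=cloud(im);m=(P[...,2]>.088)&(P[...,2]<.104)&(abs(P[...,0]-.56)<.04)&(abs(P[...,1]+.19)<.04)&(im["range_z"]>0)
k=P[m];print(len(k),k.mean(0),(k.min(0)+k.max(0))/2)
E
```

```text
time_s: 6.97
position: [0.5624, -0.1903, 0.0823]
ee_rot: [0.828, 0.56, 0.002, 0.001]
contact_force: [3.3, 4.6, 4.5]
gripper_width: 0.0237
grip_force: 59.5
time_s: 7.38
position: [0.5594, -0.1912, 0.0799]
ee_rot: [0.828, 0.56, -0.0, -0.0]
contact_force: [-0.3, 0.3, 0.4]
gripper_width: 0.0594
grip_force: 0.0
time_s: 7.8
position: [0.5578, -0.1905, 0.1987]
ee_rot: [0.828, 0.56, -0.002, -0.002]
contact_force: [1.3, -0.0, -0.7]
gripper_width: 0.06
grip_force: 0.0
time_s: 8.22
position: [0.4684, -0.1909, 0.2]
ee_rot: [0.829, 0.56, -0.0, -0.0]
contact_force: [0.1, -0.0, 0.2]
gripper_width: 0.06
grip_force: 0.0
1244 [ 0.56047371 -0.18920706  0.09503393] [ 0.56113152 -0.19078404  0.0931164 ]
```

View pics/w4.png

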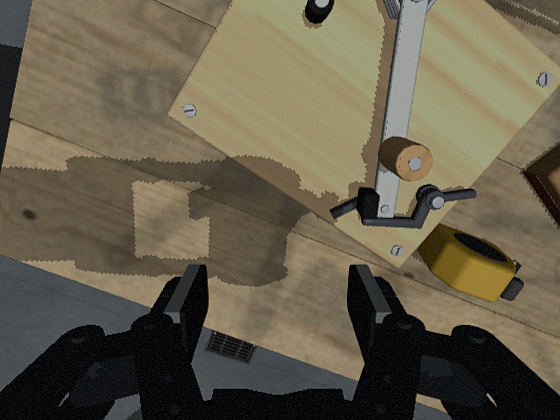

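The picture shows the arm still drawn back after release. The knob is at (405,160), the arm's tip rests in the hook at (375,210), and the gripper is clear.

```bash
python3 -c "
from workcell import bot
print(bot.close_job())"
```

```text
the job is handed in; nothing more can be done
None
```

The launcher is cocked: the arm stayed drawn back on the catch at about 1.1 rad after I let go, the gripper is clear of it, and the job is handed in (no verdict was returned).

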